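Turn a ratcheted parts carousel back one bin

TASK

The round parts carousel on the phone-repair bench has gone one bin too far and its ratchet pawl holds it. With a fingertip, push the pawl's crossbar outward, away from the wheel (never take it between the fingers), until the pawl's nose is lifted out and stays up; then push the wheel clockwise, seen from above, by just one notch, and push the crossbar back over so that the nose drops fully into the new notch. Leave everything else on the bench where it is.

Things in the scene. Friction and masses are not known exactly. Their poses are not given: they have to be found in the camera images.
- stand: The carousel's grey stand, fixed to the bench; place and yaw (within 0.35 rad) vary. Origin: on the bench under the wheel's upright axis; z up; +y points level from the axis straight to the pawl. A foot bar 50 mm wide, 12 mm high runs from under the wheel to 230 mm out along +y.
- axis_top (a point): Top of the wheel's hub, on its upright axis, 74 mm above the bench; hub 48 mm across. The wheel is a grey disc 256 mm across, top (the bins' floor) 32 mm above the bench, with 8 wedge-shaped bins open at the outside. The 8 radial dividers between them are 6 mm thick, reach from 23 to 97 mm from the axis, tops 62 mm above the bench.
- carousel (a joint): Turn of the wheel, rad, within 0.05 of 0 at the start, growing counter-clockwise seen from above. A notch is 1/8 turn = 0.785; one notch clockwise is -0.785. At 0 a gap between teeth is centred under the pawl and dividers stand 22.5, 67.5.. degrees from the stand's +y. Turns stiffly (some 1.5 N at the dividers), stays where it is left; no click while the pawl is up.
- divider (a point): Point on the top edge of one divider, 90 mm from the wheel's axis; turns with the wheel. At carousel 0 it lies on the side away from the pawl, 67.5 degrees clockwise from the stand's +x axis seen from above.
- nose (a point): Middle of the underside of the pawl's 10 by 10 mm nose, 115 mm from the wheel's axis, 34 mm above the bench when down. It drops between saw teeth on the rim (101 to 126 mm from the axis, 17 mm high, tops 49 mm above the bench, flat gaps 26 mm wide). Each tooth's upright face meets the nose when the wheel turns clockwise; a long ramp lies behind it.
- pivot (a point): Middle of the pawl's level pivot pin (along the stand's x), 190 mm from the wheel's axis along the stand's +y, 55 mm above the bench, between two cheeks (32 mm wide overall along x, 24 mm along y, tops 66 mm above the bench). A level aluminium arm 80 mm long, 12 mm wide runs from it to the nose.
- pawl (a joint): Tilt of the pawl about its pivot, rad: 0 = nose fully down in a gap, 0.8 = fully thrown back (stop). The nose clears the teeth above about 0.25. The pawl is top-heavy: below about 0.43 it falls shut by itself, above about 0.54 it falls open and stays open. A push of 1 N on the crossbar is plenty.
- crossbar (a point): Middle of the pawl's steel crossbar, level, 40 mm long (along the stand's x), 16 mm thick, on top of its upright stem. At pawl 0 it is 174 mm from the wheel's axis along the stand's +y, 115 mm above the bench; at 0.8, 222 mm and 108 mm. Pushing it along +y lifts the nose, along -y lowers it; both sides are free.
- flux_bottle: Loose white bottle, 38 mm across, 85 mm high, beside the pawl; leave it. Origin: centre of its underside.
- tape_roll: Loose roll of tape lying flat, 80 mm across, 22 mm high, on the pawl's other side; leave it. Origin: centre of its underside.
- screw_jar: Loose jar, 48 mm across, 45 mm high, by the wheel on the side away from the pawl; leave it. Origin: centre of its underside.
- phone: Loose phone lying flat, 72 by 148 by 8 mm; leave it. Origin: centre of its underside.
- driver: Loose screwdriver 150 mm long; leave it. Origin: underside of its middle.
- pen_cup: Loose white cup, 72 mm across, 95 mm high; leave it. Origin: centre of its underside.
- battery_pack: Loose flat battery, 45 by 85 by 14 mm; leave it. Origin: centre of its underside.

How it is judged (in metres and radians):
On the way, in this order (a step that is already met when the one before it is completed fails the run):
1. the pawl is thrown back and its nose is out of the teeth, the wheel still at its first notch (value of joint pawl above 0.5 rad and value of joint carousel between -0.2 and 0.2 rad), for 0.2 s.
2. with the pawl up, the wheel is pushed clockwise most of a notch (value of joint pawl above 0.4 rad and value of joint carousel below -0.5 rad), for 0.1 s.
3. the pawl's nose is down in the next notch (value of joint pawl below 0.03 rad and value of joint carousel between -0.915 and -0.655 rad), for 0.2 s.
At the end, for the whole second after the job is handed in: The wheel rests one notch (0.785 rad, give or take 0.13) clockwise of its zero, the pawl's nose is fully down in the gap (joint within 0.03 rad of 0), and every loose thing stands within 30 mm of where it was, the bottle, jar and cup upright (all of step 3 and value of joint pawl above -0.03 rad and velocity of joint carousel between -0.05 and 0.05 rad/s and not (distance of any of flux_bottle, tape_roll, phone, driver, pen_cup, screw_jar, battery_pack from where it was at the start of the episode above 0.03 m or angle between any of flux_bottle, pen_cup, screw_jar's own z axis and vertical above 0.5 rad)); the robot touches nothing.
It fails at once if the wheel is turned back past the notch towards a second one (value of joint carousel below -1.15 rad).
It fails at once if the wheel is turned the wrong way (counter-clockwise) by over 0.35 rad (value of joint carousel above 0.35 rad).
It fails at once if a loose thing on the bench is moved over 30 mm, lifted or knocked over (distance of any of flux_bottle, tape_roll, phone, driver, pen_cup, screw_jar, battery_pack from where it was at the start of the episode above 0.03 m or angle between any of flux_bottle, pen_cup, screw_jar's own z axis and vertical above 0.5 rad).
It fails at once if the crossbar is taken between the fingers instead of being pushed (the grasp point comes within 13 mm of the crossbar's middle) (distance between the grasp point and crossbar below 0.013 m).
It also fails if it takes over 64 s, if anything falls off the work surface, if the arm or the gripper's body presses on something with over 40 N, if the wrist force passes 120 N, or if a joint passes its speed limit or range.

ROBOT

A 6-joint arm with a two-finger parallel gripper is mounted at the origin on the work surface. World frame = base frame: x ahead of the robot, y to its left, z up, the work surface at z = 0. Lengths are in m, angles in degrees, forces in N, time in s.
With the tool pointing down it reaches from about 0.4 to 0.825 m from the base axis. Payload 7 kg.
Tool frame: the origin (TCP) lies midway between the tips of the shut fingers; the grasp point (between the pads) lies 19 mm behind it; z points along the fingers, y is the line along which they close (so a half turn about z gives the same grasp; the last joint's range is limited). The gripper opens to 88 mm and grips with 3 to 60 N. Pads are 19 mm wide; open, the fingers measure 130 mm over their backs; the gripper's body (78 mm by 193 mm) begins 47 mm behind the grasp point.
Start: joints at [16.507, 20.546, 0.682, 0, -70.136, -16.507], TCP at [0.675, -0, 0.227] pointing down, gripper open.
Joint ranges: [-176.03, 176.03], [-82.01, 121.73], [-58.28, 71.71], [-173.87, 95.51], [-174.79, -0.11], [-173.66, 173.66]. Speed limits (degrees/s): [136.94, 136.94, 172.46, 180, 180, 180].

INTERFACE

Orientations are given as [roll, pitch, yaw] about the fixed x, y, z axes, in that order (R = Rz(yaw) Ry(pitch) Rx(roll)).
In Python, from plant import r, eyes, workorder gives the robot as it stands.
- The arm moves only by the tool step_arm, never from a script. Its argument "plan" is a list of rows, each a list of 5 numbers: the shift along the tool's x, y, z each as a share of 25 cm, from -1 to 1, then the turn about the tool's z as a share of 60 degrees, from -1 to 1, then the finger opening in mm, from 0 to 87.6. In form: [[x, y, z, turn, jaw], ...]. A call has 1 to 12 rows; each row is the pose to reach, as a shift and turn from the pose commanded when the call began, along the tool's axes at that moment; what a row does not reach only later rows make up. A row lasts 1/12 s, in which the tool goes at most 41.7 mm and 7.16 degrees, less where a joint would pass 70% of its speed; a pose out of reach is approached as far as the arm can. A call with a number of a shift or a turn outside -1 to 1 is refused whole. A call with a gripper value outside its range is refused whole. The fingers move at their own pace and stop on an object; "newtons" is the grip in N (left out, the last holds). Time passes only in rows, so rows that repeat a pose let the fingers close. It gives the time, the measured TCP pose, the force, the opening and the grip force at its end, in the units of the state.
- r.get_state(): the state, without advancing time (a new reading comes with each control period).
- eyes.capture(name): name is "scene" or "side" or "wrist"; returns the picture (384x512x3 uint8, red, green, blue); there is no depth.
- eyes.camera_model(name): a dict with "fov_y" (degrees; the focal length in pixels is half the picture's height over the tangent of half this angle, whatever the lens; pixels are square), "cx", "cy" (the principal point, pixels), "world_to_cam" (4x4, takes a point from world to camera coordinates); the wrist camera has in their place "hand_eye" (4x4, takes a point from camera to tool coordinates, whose origin is the TCP and whose axes are the flange's). Camera axes: x right, y up, looking along -z (the intrinsics and any distortion apply to the point x, -y, -z); pixel columns grow to the right and rows downward; lengths in m; the calibration is good to about 2 mm. A picture is of the moment at which its call begins: read the wrist's pose just before it. camera_model takes no time and is no camera call.
- workorder.close_job(): hands the job in; it is judged then, once.
The state is a dict: "time_s": time; "joints": joint angles; "qd": joint speeds; "joint_torque": joint torques, N m; "tcp_pos": TCP position; "eef_rot": TCP orientation; "contact_force": force on the tool from outside, world axes, zero at the start; "moment": the same for the moment, N m; "gripper_width": finger opening in m; "gripper_force": force on a finger pad.
Only numpy, scipy, OpenCV 4.12 (cv2) and the standard library are available. Lean on these libraries where they do the work, as an engineer would, in place of code of your own. Each camera call takes 0.05 s, during which the arm holds its last target. There are 200 camera calls.

## Working session

There is one attempt and no reset: what is moved stays moved. The work goes in short steps, Python scripts to look and compute and a tool call to move; the robot and the scene stay as the last step left them, time stands still between calls to the robot, and variables do not carry over. Pictures are saved under pics/ and viewed, at most 10 in all, crops included, and the job is handed in when it is done.

Besides the shell and the picture viewer there is one more tool, called after "Request:" as a command line: name --pt "numbers of a row" for each row, then --argument value for the rest. step_arm: Moves the arm, as the interface text tells. Its arguments: {"type":"object","properties":{"plan":{"type":"array"},"newtons":{"type":"number"}},"required":["plan"]}

```bash
mkdir -p pics
python3 - <<'E'
from plant import r, eyes, workorder
import cv2,numpy as np
s=r.get_state();print(s['tcp_pos'],s['eef_rot'],s['time_s'])
ims=[]
for n in("scene","side"):
    im=eyes.capture(n);cv2.imwrite(f'pics/{n}0.png',im[...,::-1]);m=eyes.camera_model(n);print(n,{k:(np.round(v,4).tolist()) if not isinstance(v,str) else v for k,v in m.items()})
m=eyes.camera_model("wrist");print({k:(np.round(v,4).tolist()) for k,v in m.items()})
for n in("scene","side"):
    a=cv2.imread(f'pics/{n}0.png');cv2.imwrite(f'pics/{n}0b.png',cv2.resize(a,(800,600),interpolation=cv2.INTER_CUBIC))
E
```

```text
[ 6.74498362e-01 -4.59700953e-05  2.25624995e-01] [ 1.79904998e+02 -9.22351032e-03 -9.00038668e+01] 0.0
scene {'fov_y': 43.8262, 'cx': 253.0847, 'cy': 198.1166, 'world_to_cam': [[-0.0099, 0.9999, 0.0038, 0.0234], [-0.6206, -0.0091, 0.7841, 0.2402], [0.7841, 0.0054, 0.6206, -1.6942], [0.0, 0.0, 0.0, 1.0]]}
side {'fov_y': 42.7734, 'cx': 253.8221, 'cy': 191.8547, 'world_to_cam': [[0.8059, -0.5919, -0.0079, -0.4111], [0.4595, 0.6171, 0.6389, -0.2783], [-0.3733, -0.5185, 0.7693, -1.1633], [0.0, 0.0, 0.0, 1.0]]}
{'fov_y': 60.3585, 'cx': 257.8516, 'cy': 189.6914, 'hand_eye': [[-0.0025, 0.9636, 0.2673, 0.0715], [1.0, 0.0024, 0.0007, -0.0014], [-0.0, 0.2673, -0.9636, -0.158], [0.0, 0.0, 0.0, 1.0]]}
```

View pics/scene0b.png

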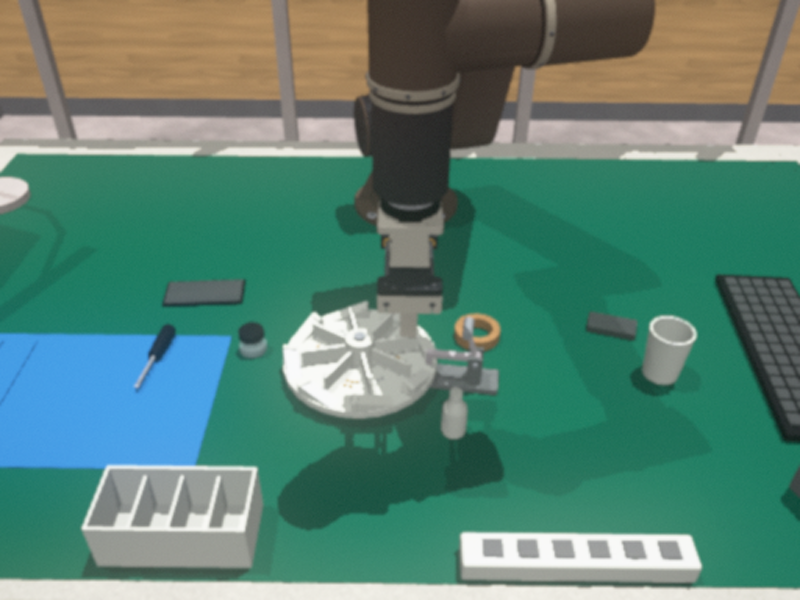

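View pics/side0b.png

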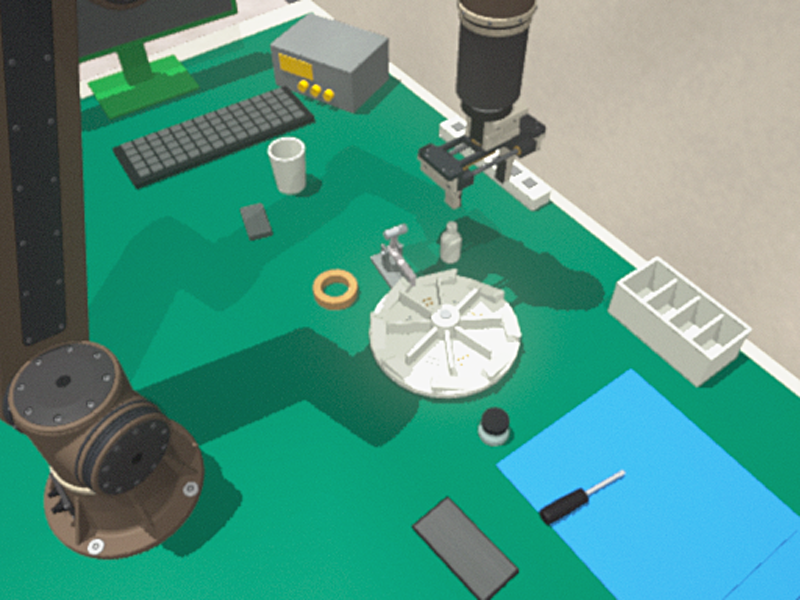

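Both views show the wheel (hub at scene 359,337 and side 446,315 in the 800×600 picture). The pawl lies toward world +y, with its crossbar at about scene 468,325 and side 397,231. The bottle is on the +x side and the tape on the -x side.

```bash
cat > h.py <<'E'
import numpy as np,cv2
from plant import r, eyes, workorder
from scipy.spatial.transform import Rotation as R
def cam(n,state=None):
    m=eyes.camera_model(n)
    if n=='wrist':
        T=np.eye(4);T[:3,:3]=R.from_euler('xyz',state['eef_rot'],degrees=True).as_matrix();T[:3,3]=state['tcp_pos'];c2w=T@np.array(m['hand_eye'])
    else: c2w=np.linalg.inv(np.array(m['world_to_cam']))
    return c2w,192/np.tan(np.radians(m['fov_y']/2)),m['cx'],m['cy']
def ray(c,u,v):
    M,f,cx,cy=c; d=M[:3,:3]@np.array([(u-cx)/f,-(v-cy)/f,-1]);return M[:3,3],d/np.linalg.norm(d)
def plane(c,u,v,z):
    o,d=ray(c,u,v);return o+d*(z-o[2])/d[2]
def tri(c1,p1,c2,p2):
    o,d=ray(c1,*p1);q,e=ray(c2,*p2)
    t=np.linalg.lstsq(np.c_[d,-e],q-o,rcond=None)[0];a=o+t[0]*d;b=q+t[1]*e
    return (a+b)/2,np.linalg.norm(a-b)
def proj(c,p):
    M,f,cx,cy=c;q=np.linalg.inv(M)@np.r_[p,1];return cx+f*q[0]/-q[2],cy-f*q[1]/-q[2]
E
python3 - <<'E'
from h import *
s=.64
a,b=cam('scene'),cam('side')
for n,p,q,z in(('hub',(359,337),(446,315),.074),('bar',(468,325),(397,231),.115)):
    P,e=tri(a,np.array(p)*s,b,np.array(q)*s);print(n,P,e,plane(a,*np.array(p)*s,z),plane(b,*np.array(q)*s,z))
h=plane(b,446*s,315*s,.074)
for n,q,z in(('bottle',(450,258),.0),('tape',(335,288),.02),('jar',(494,418),.045)):print(n,plane(b,*np.array(q)*s,z))
A=cv2.imread('pics/scene0.png')[190:290,170:330];B=cv2.imread('pics/side0.png')[130:260,225:345]
cv2.imwrite('pics/crop0.png',np.hstack([cv2.resize(A,(400,250),interpolation=2),np.zeros((250,2,3),np.uint8),cv2.resize(B[:94,:],(320,250),interpolation=2)]))
E
```

```text
hub [ 0.55424938 -0.07831917  0.0738173 ] 0.0017806430484931827 [ 0.55380067 -0.07755062  0.074     ] [ 0.55430408 -0.07938619  0.074     ]
bar [0.57835815 0.09323675 0.11985955] 0.004956536125955789 [0.57025516 0.096147   0.115     ] [0.58123832 0.0941497  0.115     ]
bottle [0.68627529 0.0685289  0.        ]
tape [0.46131035 0.1211952  0.02      ]
jar [ 0.50225794 -0.26452679  0.045     ]
```

View pics/crop0.png

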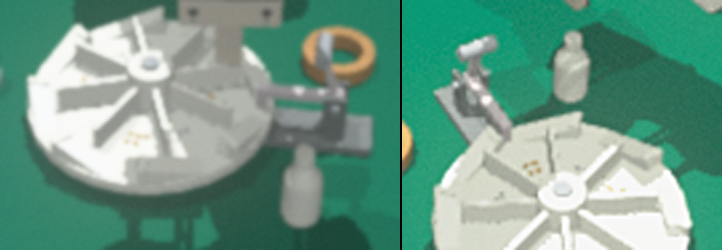

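Seen end-on in the scene view, the crossbar is at about (301,211) px, consistent with the side view at (253,148). I'll take a wrist view to get the yaw and the wheel angle.

Run:
```python
from h import *
import pickle
s=r.get_state();im=eyes.capture('wrist');pickle.dump((s,im),open('w0.pkl','wb'))
cv2.imwrite('pics/w0.png',cv2.resize(im[...,::-1],(800,600),interpolation=2))
```

```text
(no output)
```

View pics/w0.png

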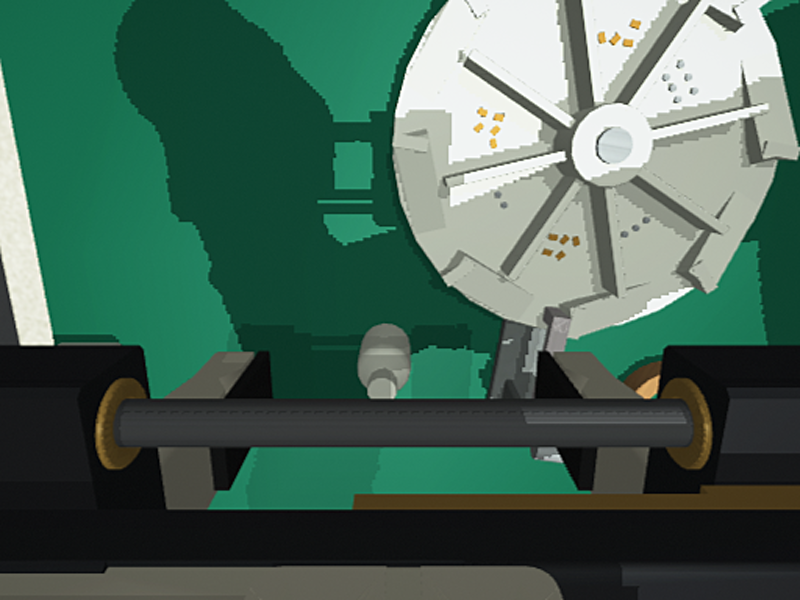

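The wrist view shows the hub centre at (613,146), with divider outer ends at (768,107), (722,230), (613,293), (503,275), (447,183) and (467,57). The nose end of the pawl is at about (555,313).

Run:
```python
from h import *
import pickle
s,im=pickle.load(open('w0.pkl','rb'));c=cam('wrist',s);k=.64
h=plane(c,613*k,146*k,.074);print('hub',h)
H=np.array([.554,-.0785])
for p in[(768,107),(722,230),(613,293),(503,275),(447,183),(467,57)]:
    P=plane(c,p[0]*k,p[1]*k,.062)
    for o in(h,):
        d=P[:2]-o[:2];a=np.degrees(np.arctan2(d[1],d[0]));print(p,np.hypot(*d).round(4),a.round(1),((a)%45).round(1))
a=cam('scene')
for o in (H,h[:2]):
  for p,z in(((371,134),.012),((327,54),.115)):
    P=plane(a,170+p[0]/2.5,190+p[1]/2.5,z);d=P[:2]-o;print(P,np.hypot(*d),np.degrees(np.arctan2(d[1],d[0])))
print(plane(c,555*k,313*k,.06))
```

```text
hub [ 0.55453791 -0.07532529  0.074     ]
(768, 107) 0.0961 -166.8 13.2
(722, 230) 0.0931 147.2 12.2
(613, 293) 0.0922 99.0 9.0
(503, 275) 0.0975 54.0 9.0
(447, 183) 0.0967 12.7 12.7
(467, 57) 0.0977 -30.4 14.6
[0.58817994 0.1499854  0.012     ] 0.2310278049220615 81.49201102944726
[0.58401444 0.09835536 0.115     ] 0.17938418684978477 80.36800397806655
[0.58817994 0.1499854  0.012     ] 0.22780845546144834 81.507681036199
[0.58401444 0.09835536 0.115     ] 0.1761642261590478 80.36772426251687
[0.57598714 0.02981756 0.06      ]
```

Request:
step_arm --pt "-0.238 0.396 0 0.147 0" --pt "-0.238 0.396 0 0.147 0" --pt "-0.238 0.396 0 0.147 0" --pt "-0.238 0.396 0 0.147 0" --pt "-0.238 0.396 0 0.147 0" --pt "-0.238 0.396 0 0.147 0" --pt "-0.238 0.396 0 0.147 0" --pt "-0.238 0.396 0 0.147 0" --newtons 10

```text
time_s: 0.82
tcp_pos: [0.5766, 0.0591, 0.2262]
eef_rot: [180.0, -0.0, -98.9]
contact_force: [0.2, 0.0, -0.8]
gripper_width: 0.04
gripper_force: 0.0
```

Run:
```python
from h import *
import pickle
s=r.get_state();print(s['time_s'],s['tcp_pos'],s['eef_rot'],s['gripper_width'])
A=eyes.capture('scene');B=eyes.capture('side');W=eyes.capture('wrist');pickle.dump((s,W),open('w1.pkl','wb'))
f=lambda x,w:cv2.resize(x[...,::-1],w,interpolation=2)
cv2.imwrite('pics/p1.png',np.hstack([f(W,(400,300)),f(B[90:240,220:370],(300,300))]))
```

```text
0.8167 [0.57657677 0.05908089 0.22615052] [ 1.79974692e+02 -1.81158711e-02 -9.88690995e+01] 0.04002682819957439
```

View pics/p1.png

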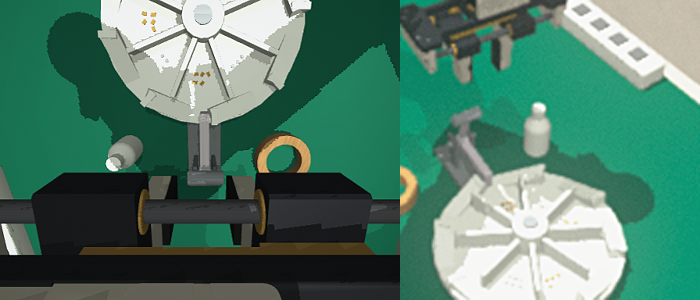

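The crossbar sits at about (205,179) in the wrist half, dead ahead of the tool, and the hub is at (203,15). I'll descend on the wheel side of the crossbar.

Run:
```python
from h import *
import pickle
s,im=pickle.load(open('w1.pkl','rb'));c=cam('wrist',s);k=1.28
h=plane(c,203*k,15*k,.074);b=plane(c,205*k,178*k,.118);d=(b-h)[:2]
print(h,b,np.hypot(*d),np.degrees(np.arctan2(d[1],d[0])))
```

```text
[ 0.5549899  -0.07541232  0.074     ] [0.57988722 0.09567549 0.118     ] 0.17288989806089733 81.7202312119488
```

Request:
step_arm --pt "0 0 0.15 0 0" --pt "0 0 0.3 0 0" --pt "0 0 0.49 0 0" --pt "0 0 0.49 0 0" --pt "0 0 0.49 0 0"

```text
time_s: 1.38
tcp_pos: [0.5744, 0.0585, 0.1016]
eef_rot: [179.7, -0.2, -98.8]
contact_force: [0.6, -0.4, 0.7]
gripper_width: 0.001
gripper_force: 0.0
```

Request:
step_arm --pt "-0.04 0 0 0 0" --pt "-0.06 0 0 0 0" --pt "-0.08 0 0 0 0" --pt "-0.1 0 0 0 0" --pt "-0.12 0 0 0 0" --pt "-0.14 0 0 0 0" --pt "-0.16 0 0 0 0" --pt "-0.18 0 0 0 0" --pt "-0.2 0 0 0 0" --pt "-0.22 0 0 0 0" --pt "-0.24 0 0 0 0" --pt "-0.24 0 0 0 0"

```text
time_s: 2.38
tcp_pos: [0.5854, 0.1197, 0.104]
eef_rot: [-180.0, 0.0, -98.8]
contact_force: [0.3, -0.2, 0.1]
gripper_width: 0.0007
gripper_force: 0.0
```

Run:
```python
from h import *
s=r.get_state();print(s['tcp_pos'])
A=eyes.capture('scene');B=eyes.capture('side')
f=lambda x,w:cv2.resize(x[...,::-1],w,interpolation=2)
cv2.imwrite('pics/p2.png',np.hstack([f(A[150:290,200:360],(400,350)),f(B[90:230,220:380],(400,350))]))
```

```text
[0.58541671 0.11966312 0.10396326]
```

View pics/p2.png

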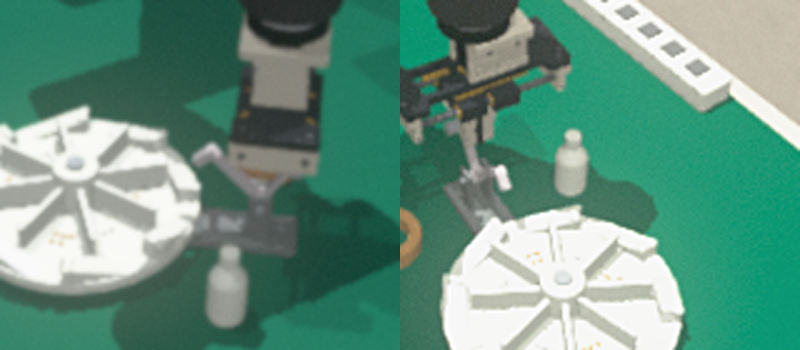

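The pawl is thrown back: in the scene half the nose is lifted, at (205,155). Force reads zero. I'll lift and move to the wheel's far side.

Request:
step_arm --pt "0.02 0 -0.12 0 0" --pt "0.02 0 -0.26 0 0" --pt "0.1 -0.02 -0.3 0.1 0" --pt "0.25 -0.05 -0.3 0.2 0" --pt "0.4 -0.1 -0.3 0.3 0" --pt "0.55 -0.15 -0.3 0.4 0" --pt "0.7 -0.2 -0.3 0.52 0" --pt "0.85 -0.21 -0.3 0.64 0" --pt "0.98 -0.21 -0.3 0.76 0" --pt "0.98 -0.21 -0.3 0.787 0" --pt "0.98 -0.21 -0.3 0.787 0" --pt "0.98 -0.21 -0.3 0.787 0"

```text
time_s: 3.48
tcp_pos: [0.5993, -0.1318, 0.179]
eef_rot: [180.0, -0.0, -146.0]
contact_force: [0.2, -0.0, -0.4]
gripper_width: 0.0008
gripper_force: 0.0
```

Run:
```python
from h import *
s=r.get_state();print(s['time_s'],s['tcp_pos'],s['eef_rot'],s['joints'])
A=eyes.capture('wrist')
f=lambda x,w:cv2.resize(x[...,::-1],w,interpolation=2)
cv2.imwrite('pics/p3.png',f(A,(800,600)))
H=np.array([.5546,-.0765]);y=np.radians(s['eef_rot'][2]);X=np.array([np.cos(y),np.sin(y)]);Y=np.array([np.sin(y),-np.cos(y)])
a=np.radians(-56);t=H+.078*np.array([np.cos(a),np.sin(a)]);d=t-s['tcp_pos'][:2];print('tool shift share',d@X/.25,d@Y/.25,'dz to .042',(s['tcp_pos'][2]-.042)/.25)
```

```text
3.4833 [ 0.59929426 -0.13182948  0.17900714] [ 1.79994491e+02 -5.73472074e-04 -1.46012738e+02] [ 5.80517891e+00  1.67748197e+01 -1.12376763e+01 -5.19314773e-03
 -6.19906113e+01 -6.18154777e+01]
tool shift share 0.02444712970171634 -0.028553731849903938 dz to .042 0.5480285623205644
```

View pics/p3.png

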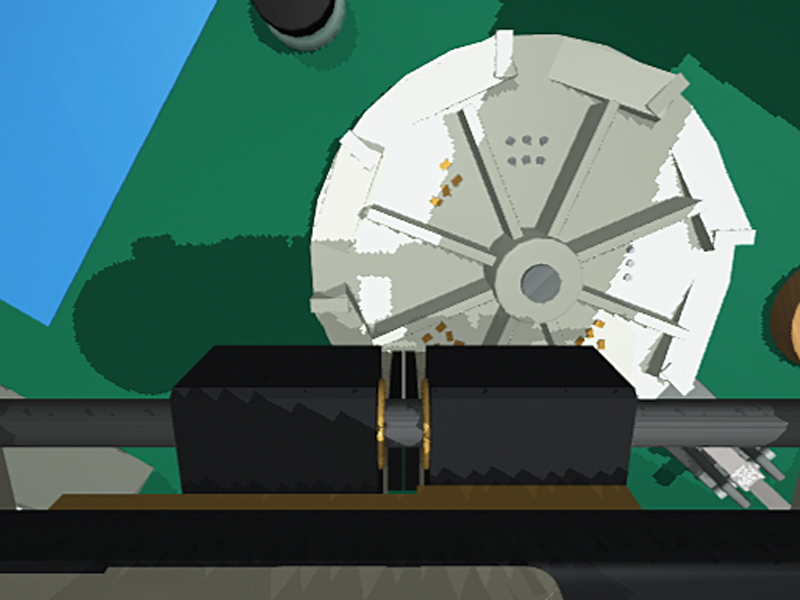

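The wrist view shows the hub at (541,283) and divider ends at (462,112), (370,209), (378,335), (613,105) and (697,201). The tip lies below the carriage.

Run:
```python
from h import *
c=cam('wrist',r.get_state());k=.64
h=plane(c,541*k,283*k,.074);print('hub',h)
for p in[(462,112),(370,209),(378,335),(613,105),(697,201),(685,330)]:
    d=plane(c,p[0]*k,p[1]*k,.062)[:2]-h[:2];a=np.degrees(np.arctan2(d[1],d[0]));print(p,np.hypot(*d).round(4),a.round(1),(a%45).round(1))
d=r.get_state()['tcp_pos'][:2]-h[:2];print('tcp ang',np.degrees(np.arctan2(d[1],d[0])),np.hypot(*d))
print(np.array(proj(c,[.5982,-.1412,.042]))/k)
```

```text
hub [ 0.55529905 -0.07426059  0.074     ]
(462, 112) 0.0958 -119.6 15.4
(370, 209) 0.0974 -78.6 11.4
(378, 335) 0.0928 -35.1 9.9
(613, 105) 0.0949 -166.4 13.6
(697, 201) 0.0921 150.7 15.7
(685, 330) 0.0916 104.6 14.6
tcp ang -52.21340172645199 0.07207435839644986
[390.99534486 266.86287784]
```

Request:
step_arm --pt "0.024 -0.028 0.1 0 0" --pt "0.024 -0.028 0.2 0 0" --pt "0.024 -0.028 0.32 0 0" --pt "0.024 -0.028 0.44 0 0" --pt "0.024 -0.028 0.54 0 0" --pt "0.024 -0.028 0.54 0 0" --pt "0.024 -0.028 0.54 0 0"

```text
time_s: 4.12
tcp_pos: [0.5979, -0.1397, 0.0433]
eef_rot: [179.9, -0.1, -145.9]
contact_force: [0.0, 0.1, 1.9]
gripper_width: 0.0004
gripper_force: 0.0
```

Run:
```python
from h import *
s=r.get_state();print(s['time_s'],s['tcp_pos'],s['eef_rot'],s['contact_force'])
H=np.array([.555,-.0758]);y=np.radians(s['eef_rot'][2]);X=np.array([np.cos(y),np.sin(y)]);Y=np.array([np.sin(y),-np.cos(y)])
d=s['tcp_pos'][:2]-H;a0=np.degrees(np.arctan2(d[1],d[0]));print(a0,np.hypot(*d))
for a in np.arange(-60,-116,-4):
    A=np.radians(a);e=H+.078*np.array([np.cos(A),np.sin(A)])-s['tcp_pos'][:2];print(a,(e@X/.25).round(3),(e@Y/.25).round(3),((-a-56)/60).round(3))
```

```text
4.1167 [ 0.59789274 -0.13965713  0.04330802] [ 1.79927175e+02 -1.49862265e-01 -1.45892238e+02] [0.01486372 0.1256172  1.91021924]
-56.110801219566554 0.07692541796958506
-60 0.021 -0.003 0.067
-64 0.043 -0.001 0.133
-68 0.064 0.003 0.2
-72 0.085 0.008 0.267
-76 0.106 0.015 0.333
-80 0.126 0.023 0.4
-84 0.146 0.032 0.467
-88 0.165 0.043 0.533
-92 0.183 0.056 0.6
-96 0.2 0.069 0.667
-100 0.216 0.084 0.733
-104 0.231 0.099 0.8
-108 0.245 0.116 0.867
-112 0.258 0.134 0.933
```

Request:
step_arm --pt "0.021 -0.003 0 0.067 0" --pt "0.043 -0.001 0 0.133 0" --pt "0.064 0.003 0 0.2 0" --pt "0.085 0.008 0 0.267 0" --pt "0.106 0.015 0 0.333 0" --pt "0.126 0.023 0 0.4 0" --pt "0.146 0.032 0 0.467 0" --pt "0.165 0.043 0 0.533 0" --pt "0.183 0.056 0 0.6 0" --pt "0.2 0.069 0 0.667 0" --pt "0.216 0.084 0 0.733 0" --pt "0.216 0.084 0 0.733 0"

```text
time_s: 5.12
tcp_pos: [0.5432, -0.1529, 0.0468]
eef_rot: [180.0, 0.2, 169.9]
contact_force: [-0.5, 1.1, -0.7]
gripper_width: 0.0006
gripper_force: 0.0
```

Run:
```python
from h import *
s=r.get_state();print(s['time_s'],s['tcp_pos'],s['eef_rot'],s['contact_force'])
H=np.array([.555,-.0758]);d=s['tcp_pos'][:2]-H;print(np.degrees(np.arctan2(d[1],d[0])),np.hypot(*d))
B=eyes.capture('side')
cv2.imwrite('pics/p4.png',cv2.resize(B[130:280,220:380,::-1],(640,600),interpolation=2))
```

```text
5.1167 [ 0.54315609 -0.15290645  0.04681411] [179.96396154   0.22939835 169.89220987] [-0.47519913  1.08810102 -0.74566816]
-98.73264261555545 0.07801078646692387
```

View pics/p4.png

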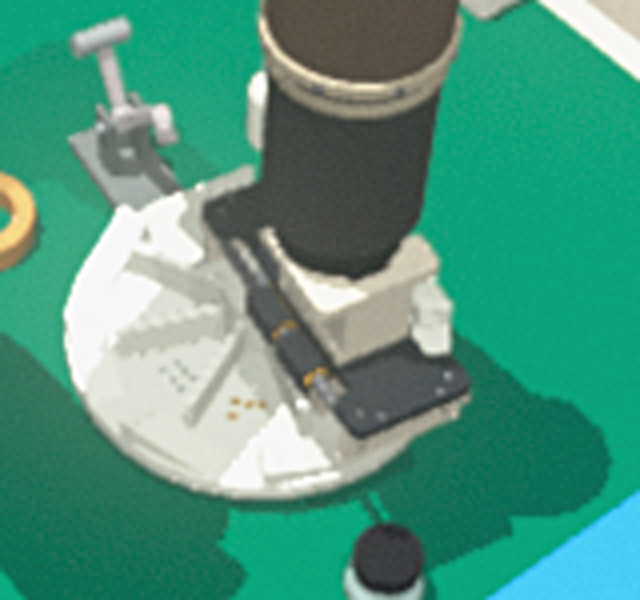

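The pawl is still up and the wheel is turning, with one divider end visible at crop (190,420) and another at about (120,345). I'll measure them.

Run:
```python
from h import *
c=cam('side');H=plane(c,446*.64,315*.64,.074)[:2];print(H)
for p in[(190,420),(122,345),(130,255)]:
    d=plane(c,220+p[0]/4,130+p[1]/4,.062)[:2]-H;a=np.degrees(np.arctan2(d[1],d[0]));print(p,np.hypot(*d),a,a%45)
```

```text
[ 0.55430408 -0.07938619]
(190, 420) 0.10775065463354781 -152.80929047538518 27.190709524614817
(122, 345) 0.09827425672633203 166.4003992618662 31.4003992618662
(130, 255) 0.09324758896354048 120.43430878796077 30.434308787960774
```

Request:
step_arm --pt "0.015 0 0 0.046 0" --pt "0.03 0.001 0 0.092 0" --pt "0.045 0.003 0 0.137 0" --pt "0.06 0.006 0 0.183 0" --pt "0.06 0.006 0 0.183 0" --pt "0.06 0.006 0 0.183 0" --pt "0.03 0.006 0 0.183 0" --pt "0.03 0.006 -0.1 0.183 0" --pt "0.03 0.006 -0.25 0.183 0" --pt "0.03 0.006 -0.4 0.183 0" --pt "0.03 0.006 -0.55 0.183 0" --pt "0.03 0.006 -0.55 0.183 0"

```text
time_s: 6.17
tcp_pos: [0.5395, -0.1512, 0.1899]
eef_rot: [179.9, 0.7, 159.2]
contact_force: [1.5, -0.7, 1.4]
gripper_width: 0.0005
gripper_force: 0.0
```

Run:
```python
from h import *
import pickle
s=r.get_state();print(s['time_s'],s['tcp_pos'],s['eef_rot'],s['joints'])
W=eyes.capture('wrist');B=eyes.capture('side');pickle.dump((s,W,B),open('w5.pkl','wb'))
cv2.imwrite('pics/p5.png',cv2.resize(W[...,::-1],(800,600),interpolation=2))
```

```text
6.1667 [ 0.53952268 -0.15115767  0.18985858] [179.85239379   0.65568395 159.21056924] [   4.4719435    10.97351618  -17.64023745    0.16772879  -60.73037771
 -115.34169822]
```

View pics/p5.png

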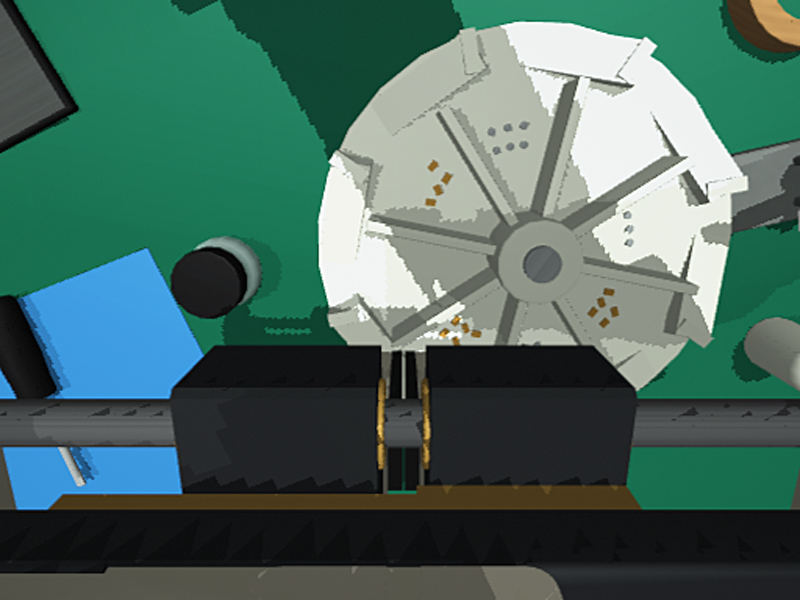

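Hub at (542,262), divider ends at (440,112), (372,217), (393,335), (577,80), (686,158) and (697,290). Bottle, jar and tape are undisturbed.

Run:
```python
from h import *
import pickle
s,W,B=pickle.load(open('w5.pkl','rb'));c=cam('wrist',s);k=.64
h=plane(c,542*k,262*k,.074);print(h);L=[]
P=[plane(c,p[0]*k,p[1]*k,.062)[:2] for p in[(440,112),(372,217),(393,335),(577,80),(686,158),(697,290)]]
for o in(h[:2],np.array([.5548,-.076])):
    a=[np.degrees(np.arctan2(*(q-o)[::-1])) for q in P];print(np.round(a,1),np.round(np.mod(a,45),1),np.mean(np.mod(a,45)),[np.hypot(*(q-o)).round(4) for q in P])
for p in[(740,183),(707,340),(655,45),(483,65)]:
    d=plane(c,p[0]*k,p[1]*k,.049)[:2]-h[:2];print('tooth',p,np.hypot(*d),np.degrees(np.arctan2(d[1],d[0])))
```

```text
[ 0.55482883 -0.07539305  0.074     ]
[-165.1 -124.8  -81.1  150.4  104.5   57.5] [14.9 10.2  8.9 15.4 14.5 12.5] 12.733171951561417 [np.float64(0.0954), np.float64(0.095), np.float64(0.0934), np.float64(0.0939), np.float64(0.0934), np.float64(0.0956)]
[-165.4 -125.   -81.1  150.1  104.4   57.7] [14.6 10.   8.9 15.1 14.4 12.7] 12.611760602285612 [np.float64(0.0952), np.float64(0.0945), np.float64(0.0928), np.float64(0.0941), np.float64(0.094), np.float64(0.0961)]
tooth (740, 183) 0.12256768729912527 88.20135706416183
tooth (707, 340) 0.12521975379616293 43.15677863671111
tooth (655, 45) 0.1256043010769646 131.62435891021389
tooth (483, 65) 0.10677212559885657 176.79431657453338
```

The wheel is within about 1–2° of the new notch. I'll carry the tool over and beyond the crossbar.

Request:
step_arm --pt "0.02 0.1 -0.05 -0.11 0" --pt "0.04 0.2 -0.05 -0.22 0" --pt "0.06 0.3 -0.05 -0.33 0" --pt "0.08 0.4 -0.05 -0.44 0" --pt "0.1 0.5 -0.05 -0.55 0" --pt "0.12 0.6 -0.05 -0.66 0" --pt "0.14 0.7 -0.05 -0.77 0" --pt "0.16 0.79 -0.05 -0.88 0" --pt "0.16 0.79 -0.05 -1 0" --pt "0.16 0.79 -0.05 -1 0" --pt "0.16 0.79 -0.05 -1 0"

```text
time_s: 7.18
tcp_pos: [0.5678, 0.0483, 0.1928]
eef_rot: [180.0, -0.1, -141.1]
contact_force: [-0.2, -0.6, 0.0]
gripper_width: 0.0005
gripper_force: 0.0
```

```bash
cat > go.py <<'E'
from h import *
import sys
s=r.get_state();print(s['time_s'],s['tcp_pos'],s['eef_rot'],s['contact_force'])
H=np.array([.5548,-.0758]);a=np.radians(81.4);u=np.array([np.cos(a),np.sin(a)])
y=np.radians(s['eef_rot'][2]);X=np.array([np.cos(y),np.sin(y)]);Y=np.array([np.sin(y),-np.cos(y)])
p=np.array(s['tcp_pos'][:2])-H;print('stand y,x',p@u,p@[u[1],-u[0]])
d=H+float(sys.argv[1])*u-s['tcp_pos'][:2];print('shares',d@X/.25,d@Y/.25,'turn',((s['eef_rot'][2]+98.6+180)%360-180)/60)
E
python3 go.py .262
```

```text
7.1833 [0.56780175 0.04826926 0.19281084] [ 1.79953949e+02 -1.33416359e-01 -1.41141914e+02] [-0.22478269 -0.57361262  0.01973839]
stand y,x 0.12461849347412259 -0.005697172506650019
shares -0.4202894915447596 0.3547603713146259 turn -0.7090319036406721
```

Request:
step_arm --pt "-0.1 0.09 0 -0.12 0" --pt "-0.2 0.18 0 -0.24 0" --pt "-0.3 0.26 0 -0.36 0" --pt "-0.42 0.355 0 -0.48 0" --pt "-0.42 0.355 0 -0.6 0" --pt "-0.42 0.355 0 -0.709 0" --pt "-0.42 0.355 0 -0.709 0" --pt "-0.42 0.355 0.12 -0.709 0" --pt "-0.42 0.355 0.24 -0.709 0" --pt "-0.42 0.355 0.36 -0.709 0" --pt "-0.42 0.355 0.36 -0.709 0" --pt "-0.42 0.355 0.36 -0.709 0"

```text
time_s: 8.18
tcp_pos: [0.5932, 0.1817, 0.103]
eef_rot: [179.8, -0.2, -98.8]
contact_force: [-0.2, -0.4, 0.5]
gripper_width: 0.0006
gripper_force: 0.0
```

```bash
python3 go.py .195
```

```text
8.1833 [0.59321842 0.1816918  0.10299701] [ 1.79843362e+02 -1.63881514e-01 -9.87721270e+01] [-0.21110537 -0.44789703  0.46777011]
stand y,x 0.2603415755526427 -0.0005176666262486432
shares 0.261358902131622 -0.0028558479573495004 turn -0.002868782626344076
```

Request:
step_arm --pt "0.03 -0.002 0 0 0" --pt "0.06 -0.002 0 0 0" --pt "0.08 -0.002 0 0 0" --pt "0.1 -0.002 0 0 0" --pt "0.12 -0.002 0 0 0" --pt "0.14 -0.002 0 0 0" --pt "0.16 -0.002 0 0 0" --pt "0.18 -0.002 0 0 0" --pt "0.2 -0.002 0 0 0" --pt "0.22 -0.002 0 0 0" --pt "0.24 -0.002 0 0 0" --pt "0.25 -0.002 0 0 0"

```text
time_s: 9.18
tcp_pos: [0.585, 0.1206, 0.1039]
eef_rot: [180.0, -0.0, -98.5]
contact_force: [0.1, -0.9, 0.4]
gripper_width: 0.0006
gripper_force: 0.0
```

Request:
step_arm --pt "-0.12 0 0 0 0" --pt "-0.24 0 0 0 0" --pt "-0.24 0 -0.15 0 0" --pt "-0.24 0 -0.3 0 0" --pt "-0.35 0 -0.4 0 0" --pt "-0.35 0 -0.4 0 0" --pt "-0.35 0 -0.4 0 0"

```text
time_s: 9.77
tcp_pos: [0.599, 0.2094, 0.2059]
eef_rot: [-179.9, 0.1, -98.4]
contact_force: [-0.2, 0.0, -0.9]
gripper_width: 0.0008
gripper_force: 0.0
```

Run:
```python
from h import *
s=r.get_state();print(s['time_s'],s['tcp_pos'])
A=eyes.capture('scene');B=eyes.capture('side');W=eyes.capture('wrist')
f=lambda x,w:cv2.resize(x[...,::-1],w,interpolation=2)
cv2.imwrite('pics/p6.png',np.vstack([np.hstack([f(A[170:290,180:340],(400,300)),f(B[100:220,220:380],(400,300))]),np.hstack([f(W,(400,300)),f(cv2.imread('pics/scene0.png')[170:290,180:340,::-1],(400,300))])]))
```

```text
9.7667 [0.59897679 0.20943288 0.20589084]
```

View pics/p6.png

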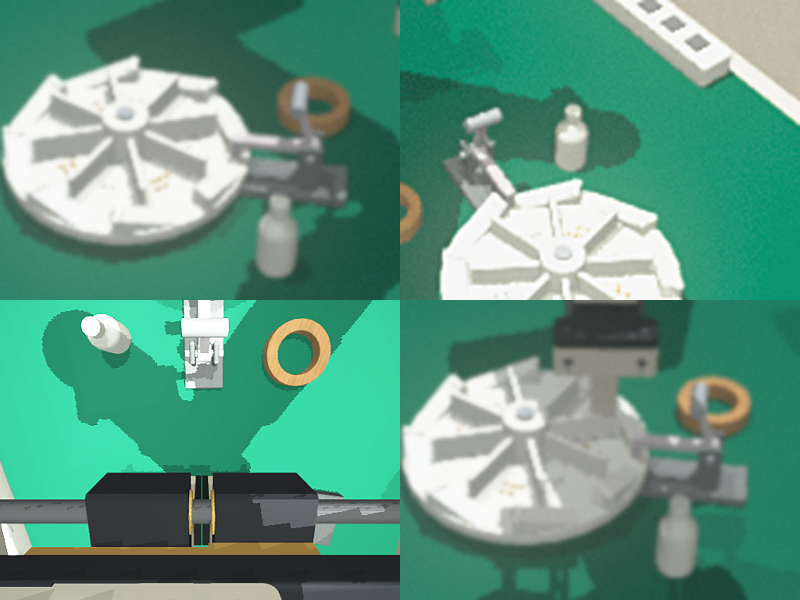

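The pawl is shut: the crossbar is at scene crop (300,97), against (302,95) at the start. I'll check for sub-pixel movement of the bar and arm relative to the first pictures, then compare the wheel angle.

Run:
```python
from h import *
a=cam('scene');b=cam('side')
H=np.array([.5548,-.0758]);t=np.radians(81.4);u=np.array([np.cos(t),np.sin(t)])
for n,c in(('scene',a),('side',b)):
    I0=cv2.cvtColor(cv2.imread(f'pics/{n}0.png'),6);I1=cv2.cvtColor(eyes.capture(n),7)
    def bar(th):
        y=.19-.016*np.cos(th)+.06*np.sin(th);z=.055+.016*np.sin(th)+.06*np.cos(th);return np.array(proj(c,[*(H+u*y),z]))
    p0=bar(0);print(n,'bar px',p0,'shift per .1 rad',bar(.1)-p0)
    for nm,q,w in(('bar',p0,8),('fixed foot',np.array(proj(c,[*(H+u*.222),.012])),8)):
        x,y=np.round(q).astype(int);T=I0[y-w:y+w,x-w:x+w];S=I1[y-w-4:y+w+4,x-w-4:x+w+4]
        k=8;T=cv2.resize(T,None,fx=k,fy=k,interpolation=2);S=cv2.resize(S,None,fx=k,fy=k,interpolation=2)
        M=cv2.matchTemplate(S,T,5);_,v,_,l=cv2.minMaxLoc(M);print(nm,v,(np.array(l)/k-4))
```

```text
scene bar px [299.84631226 210.75198619] shift per .1 rad [ 2.51851626 -0.14682748]
bar 0.7474798560142517 [-0.125  2.375]
fixed foot 0.6899154782295227 [0.375 1.125]
side bar px [253.50342691 147.46871129] shift per .1 rad [-1.032201  -1.7243739]
bar 0.951447069644928 [0.375 0.   ]
fixed foot 0.8379796147346497 [0.    0.125]
```

The bar's shift along its travel is under 0.3 px (about 0.01 rad), so the nose is fully down.

```bash
python3 -c "
from plant import workorder;print(workorder.close_job())"
```

```text
the job is handed in; nothing more can be done
None
```

The job is handed in, with no verdict shown: by the camera images the wheel sits one notch clockwise (about -0.81 rad, target -0.785 ± 0.13), the pawl's nose is fully down, and nothing loose appeared moved in the views I checked.

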